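# Hold a soaking tablet over the basin with tongs

### The arm

A 7-joint arm with a two-finger parallel gripper is mounted at the origin on the work surface. World frame = base frame: x ahead of the robot, y to its left, z up, the work surface at z = 0. Lengths are in mm, angles in rad, forces in N, time in s.
With the tool pointing down it reaches from about 400 to 875 mm from the base axis. Payload 4.4 kg.
Tool frame: the origin (TCP) lies midway between the tips of the shut fingers; the grasp point (between the pads) lies 19 mm behind it; z points along the fingers, y is the line along which they close (so a half turn about z gives the same grasp; the last joint's range is limited). The gripper opens to 85 mm and grips with 20 to 120 N. Pads are 22 mm wide; open, the fingers measure 114 mm over their backs; the gripper's body (76 mm by 85 mm) begins 54 mm behind the grasp point. The pads swing forward as they close: fully open they stand 13 mm farther back than shut.
Start: joints at [1.092, 0.628, 0.038, 1.517, -0.027, 0.996, -0.02], TCP at [260.792, -595.403, 231.313] pointing down, gripper open.
Joint ranges: [-3.06, 3.06], [-0.37, 2.12], [-1.25, 1.32], [0.18, 2.47], [-1.1, 4.24], [0.23, 1.98], [-2.94, 2.94]. Speed limits (rad/s): [2.57, 2.57, 3.14, 3.14, 3.14, 3.14, 3.14].

### API

Orientations are given as [roll, pitch, yaw] about the fixed x, y, z axes, in that order (R = Rz(yaw) Ry(pitch) Rx(roll)).
In Python, from cell import telemetry, eyes, ctrl, finder gives the robot as it stands.
- The arm moves only by the tool move_arm, never from a script. Its argument "steps" is a list of rows, each a list of 7 numbers: the turn, a rotation vector about the world's x, y, z in degrees, then the shift along the world's x, y, z in m, then the finger opening in m, from 0 to 0.0854. A call has 1 to 5 rows; each row shifts and turns the commanded pose from where the row before left it; what a row does not reach is not made up. A row lasts 1/10 s, in which the tool goes at most 50 mm and 8.59 degrees, less where a joint would pass 70% of its speed; a pose out of reach is approached as far as the arm can. A call with a gripper value outside its range is refused whole. The fingers move at their own pace and stop on an object; the grip force is fixed at half the most. Time passes only in rows, so rows that do not move let the fingers close. It gives the time, the measured TCP pose, the force, the opening and the grip force at its end, in the units of the state.
- telemetry.read_state(): the state, without advancing time (a new reading comes with each control period).
- eyes.get_image(name): name is "side" or "top" or "wrist"; returns (picture, depth): 384x512x3 uint8, blue, green, red; 384x512 float32, mm along the optical axis (not along the pixel's ray), 0 where there is no reading.
- eyes.calibration(name): a dict with "fx", "fy", "cx", "cy" (pixels), "position" and "attitude" of the camera in the world. Camera axes: x right, y down, z forward; pixel columns grow to the right and rows downward; lengths in mm; the calibration is good to about 2 mm. A picture is of the moment at which its call begins: read the wrist's pose just before it. calibration takes no time and is no camera call; for the wrist camera it gives the pose at the moment of the call.
- ctrl.finish_job(): hands the job in; it is judged then, once.
Trained networks look in the newest picture that a camera, given by its name, has taken for a name from the list of things; names that differ only in an ending like _2 or _b are one class to them, and where a whole thing is asked for, a point or a joint stands for the part that bears it (a point fixed in the world has none). Each returns a list of dicts, best first, with "confidence" (0 to 1); they miss things now and then, are a little off and sometimes report something else, mostly with a low value. They report only what shows in the picture. A call takes as long as a camera call. They do not tell look-alikes from the thing itself.
- finder.boxes_of(camera, name): "location" ([x, y, z] in mm, in the coordinates of the camera as it stood for that picture, good to about 4 mm: the middle of the surface that is visible of it).
- finder.cut_out(camera, name): "mask" (384x512 bool, what is visible of it).
- finder.pinpoint(camera, name): "location" ([x, y, z] in mm, in the coordinates of the camera as it stood for that picture, good to about 4 mm: a listed point, or the origin of a listed thing).
The state is a dict: "clock": time; "qpos": joint angles; "qd": joint speeds; "tau": joint torques, N m; "eef_pos": TCP position; "tool_rot": TCP orientation; "force": force on the tool from outside, world axes, zero at the start; "torque": the same for the moment, N m; "width": finger opening in mm; "gripper_force": force on a finger pad.
Only numpy, scipy, OpenCV 4.12 (cv2) and the standard library are available. Lean on these libraries where they do the work, as an engineer would, in place of code of your own. Each camera call takes 0.05 s, during which the arm holds its last target. There are 200 camera calls.

### The job

A soak is about to be run in the grey basin: pick up the tongs by their black handles, take the round soaking tablet off the metal tray with the tips of the tongs, and hold it over the middle of the basin, clear above the rim but no more than about 10 cm above it, ready to be dropped once the water runs. The tablet is caustic, so never touch it with the gripper itself, and leave the two oblong blocks and the other things on the counter where they are. Finish while holding: the program ends with the tablet still gripped in the squeezed tongs, with nothing else carrying it or them.

Things in the scene. Friction and masses are not known exactly. Their poses are not given: they have to be found in the camera images.
- tongs: steel spring tongs, 265 mm long, 122 g, 30 mm tall, lying on their side: the arms close level with the counter. Origin: the grip point, on the centre line between the two black handle pads, at the underside; x to the tips, y to the left arm, z up. Pivot at x = -105 mm; scoops centred at x = 125 mm, from 105 to 145 mm. Centre of mass within 5 mm of the origin (in x, y)
- tongs_left: left (+y) arm, origin on the pivot, axes as the tongs' when relaxed; turns about z by 0 (open) to -0.19 rad, -0.12 rad when it holds the tablet. Black pad on its outside: 75 mm long (x -37 to 37 mm of the tongs), 28 mm tall (1 to 29 mm up). A spring holds the arms open, 62 mm over the outsides of the pads at the grip point, about 90 mm between the tips
- tongs_right: right (-y) arm, mirror image of the left and moving with it, 0 to +0.19 rad. Squeezed to 50 mm over the pads (4 to 5 N a side, enough to carry the tongs) the tips still gape about 60 mm; at 37 mm (6 to 7 N a side to beat the spring, more to grip) the scoops close on the tablet; empty, they close to 22 mm over the pads
- left_tip (a point): inside of the left scoop at its deepest, 15 mm above the tongs' underside. Each scoop is a shallow V of two upright faces, 30 mm tall, that cups a disc and centres it
- right_tip (a point): the same point of the right scoop
- tablet: the soaking tablet: a pale round disc, 46 mm across, 26 mm tall, about 60 g, lying flat on the tray. Origin: centre of its underside, z up
- block_a: oblong pale detergent block 36 x 50 x 20 mm, on the far side of the tray; to be left alone. Origin: centre of its underside
- block_b: a second such block, on the far side of the tray; to be left alone
- tray: shallow metal tray 250 (x) x 210 (y) mm, fixed; floor 3 mm and rim 8 mm above the counter (10.5 mm over the rolled edge), so the tongs must be about 11 mm or more above the counter to reach in across the rim. Origin: centre of its underside, on the counter. It stands to the robot's left or right
- basin: grey plastic soak basin, open on top, fixed; 320 (x) x 260 (y) mm outside, rim 100 mm above the counter (102 mm over the rolled edge), walls 4 mm. Origin: centre of its underside, on the counter. It stands on the side where the tray is not
- measure: clear measuring cup 72 mm across, 75 mm tall, bystander beyond the tongs; origin centre of its underside
- jar: amber glass jar 76 mm across, 85 mm tall, bystander beyond the tongs; origin centre of its underside
- brush: wooden scrubbing brush 150 x 52 x 40 mm, bystander beyond the tongs; origin centre of its underside
- sprayer: white spray bottle 72 mm across, 204 mm tall, bystander at the far side; origin centre of its underside
Things that resemble listed ones, but are neither listed nor needed, are in the scene too. Leave any yellow look-alike of the tablet alone.

How it is judged:
By the outcome, as a careful person would: the job done as asked, in the order asked, and still so for the second after the job is handed in, while the arm keeps its last pose, push and grip.
It also fails if it takes over 40 s, if anything falls off the work surface, if the arm or the gripper's body presses on something with over 40 N, if the wrist force passes 120 N, or if a joint passes its speed limit or range.

## Working session

There is one attempt and no reset: what is moved stays moved. The work goes in short steps, Python scripts to look and compute and a tool call to move; the robot and the scene stay as the last step left them, time stands still between calls to the robot, and variables do not carry over. Pictures are saved under pics/ and viewed, at most 10 in all, crops included, and the job is handed in when it is done.

Besides the shell and the picture viewer there is one more tool, called after "Emit:" as name([rows], argument=value, ...), one row to a line, values as JSON. move_arm: Moves the arm, as the interface text tells. Its arguments: {"type":"object","properties":{"steps":{"type":"array"}},"required":["steps"]}

```bash
mkdir -p pics
cat > h.py <<'E'
import numpy as np, cv2
from cell import telemetry, eyes, ctrl, finder
from scipy.spatial.transform import Rotation as R
def calib(n):
    c=eyes.calibration(n); a=np.array(c["attitude"],float)
    M=a if a.shape==(3,3) else R.from_euler('xyz',a).as_matrix()
    return c,M,np.array(c["position"],float)
def w(n,p):
    c,M,t=calib(n); return M@np.array(p)+t
def pw(n,u,v,d):
    c,M,t=calib(n); return M@np.array([(u-c["cx"])/c["fx"]*d,(v-c["cy"])/c["fy"]*d,d])+t
def cloud(n,D):
    c,M,t=calib(n); v,u=np.indices(D.shape)
    P=np.stack([(u-c["cx"])/c["fx"]*D,(v-c["cy"])/c["fy"]*D,D],-1)
    return P@M.T+t
E
python3 - <<'E'
from h import *
print(eyes.calibration("top"))
I,D=eyes.get_image("top"); cv2.imwrite("pics/top.png",I); np.save("topD.npy",D)
for n in ["tongs","tablet","left_tip","right_tip","tray","basin","block_a"]:
    print(n,[(np.round(w("top",r["location"])),round(r["confidence"],2)) for r in finder.pinpoint("top",n)])
s=telemetry.read_state(); print(s["clock"],s["tool_rot"],s["width"])
E
```

```text
{'fx': 447.6101881297639, 'fy': 447.6101881297639, 'cx': 250.36585158304825, 'cy': 186.15148038651543, 'position': array([ 396.99977974,   72.34953339, 1428.13100857]), 'attitude': array([-2.99915949,  0.00762705, -1.58426759])}
tongs [(array([467.,  33.,  -1.]), 0.91), (array([793.,  68.,  -3.]), 0.47)]
tablet [(array([525., 303.,  -3.]), 0.71), (array([647., 131.,  -1.]), 0.68), (array([593., 541.,  -2.]), 0.58), (array([575., 107.,  12.]), 0.58), (array([456., 529.,  -4.]), 0.55)]
left_tip [(array([572., 108.,  15.]), 0.68), (array([362.,  12.,  -4.]), 0.62), (array([536., 339.,  -3.]), 0.29)]
right_tip [(array([597.,   2.,  14.]), 0.71)]
tray [(array([534., 338.,  -4.]), 0.91)]
basin [(array([ 550., -324.,   -5.]), 0.84)]
block_a [(array([632., 294.,  -2.]), 0.61), (array([604., 406.,  -1.]), 0.54)]
0.4 [-3.14128282e+00 -4.04513130e-05  4.12798940e-01] 85.22259336905866
```

View pics/top.png

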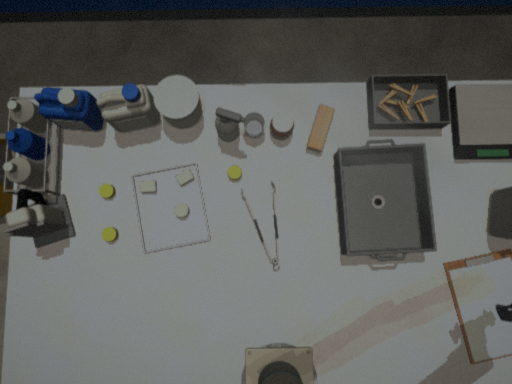

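Run:
```python
from h import *
I=cv2.imread("pics/top.png"); D=np.load("topD.npy")
cv2.imwrite("pics/c1.png",cv2.resize(I[155:280,90:290],None,fx=4,fy=4,interpolation=cv2.INTER_CUBIC))
P=cloud("top",D)
for a in [(181,210),(185,177),(148,186),(234,172),(276,265),(243,192),(273,185),(258,231),(276,227),(390,205)]:
    print(a,np.round(P[a[1],a[0]]))
```

```text
(181, 210) [526. 299.  26.]
(185, 177) [631. 288.  24.]
(148, 186) [604. 405.  24.]
(234, 172) [645. 132.  25.]
(276, 265) [350.   3.  -4.]
(243, 192) [584. 104.  -2.]
(273, 185) [603.   8.  11.]
(258, 231) [457.  58.  24.]
(276, 227) [468.   2.  27.]
(390, 205) [ 534. -363.    5.]
```

View pics/c1.png

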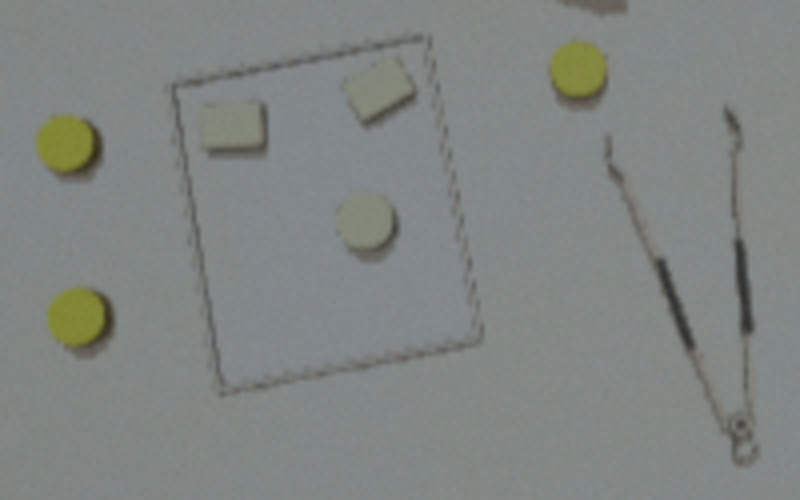

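Emit:
move_arm([
  [0,0,0,0.02,0.05,0.01,0.085],
  [0,0,0,0.02,0.05,0.01,0.085],
  [0,0,0,0.02,0.05,0.01,0.085],
  [0,0,-3,0.02,0.05,0,0.085],
  [0,0,-3,0.02,0.05,0,0.085],
])

```text
clock: 0.9
eef_pos: [353.4, -364.0, 259.3]
tool_rot: [3.14, -0.001, 0.306]
force: [0.9, -0.1, 0.3]
width: 84.8
gripper_force: 0.0
```

The crop shows four round discs: yellow ones at (107,191), (110,234) and (234,172), which are the look-alikes, and one pale disc at (181,210) on the tray. The pale disc is the tablet. The oblong blocks are at (185,177) and (148,186). The tongs' pivot is at (276,265), with black pads around (258,231) and (276,227).

Emit:
move_arm([
  [0,0,-3,0.015,0.048,0,0.085],
  [0,0,-3,0.015,0.048,0,0.085],
  [0,0,0,0.015,0.048,0,0.085],
  [0,0,0,0.015,0.048,0,0.085],
  [0,0,0,0.015,0.048,0,0.085],
])

```text
clock: 1.4
eef_pos: [427.7, -125.1, 259.1]
tool_rot: [3.141, -0.001, 0.203]
force: [1.1, -1.0, 0.1]
width: 85.0
gripper_force: 0.0
```

Emit:
move_arm([
  [0,0,0,0.0,0.048,-0.01,0.085],
  [0,0,0,0.0,0.045,-0.02,0.085],
  [0,0,0,0.0,0.045,0,0.085],
  [0,0,0,0,0,0,0.085],
])

```text
clock: 1.8
eef_pos: [427.0, 17.7, 228.5]
tool_rot: [-3.139, -0.0, 0.214]
force: [0.9, 0.3, 0.6]
width: 85.4
gripper_force: 0.0
```

Run:
```python
from h import *
s=telemetry.read_state(); print(s["clock"],s["eef_pos"],s["tool_rot"],s["qpos"])
I,D=eyes.get_image("wrist"); cv2.imwrite("pics/w1.png",I)
P=cloud("wrist",D)
for n in ["tongs","left_tip","right_tip","tongs_left"]:
    print(n,[(np.round(w("wrist",r["location"])),round(r["confidence"],2)) for r in finder.pinpoint("wrist",n)])
dark=(I.max(2)<60)&(P[...,2]>12)&(P[...,2]<45)&(abs(P[...,0]-467)<70)&(abs(P[...,1]-33)<60)
n,l,st,c=cv2.connectedComponentsWithStats(dark.astype(np.uint8))
for i in range(1,n):
    if st[i,4]>150:
        q=P[l==i]; r=cv2.minAreaRect(q[:,:2].astype(np.float32)); print(st[i],np.median(q,0),r)
```

```text
1.8 [427.030191    17.65790218 228.53425774] [-3.13859749e+00 -4.42933201e-04  2.14363257e-01] [-0.07224547  0.32024236 -0.04187163  2.10545345  0.01546697  0.71608346
 -1.48008986]
tongs []
left_tip []
right_tip []
tongs_left [(array([365.,   0.,   5.]), 0.74)]
[224  78  19  78 523] [460.21751695  50.75409754  29.54414605] ((459.7962951660156, 51.212890625), (76.71015930175781, 6.205832004547119), 20.114755630493164)
[279  78  18  78 574] [472.25762927  -1.5025818   29.82049073] ((471.9732360839844, -2.0836477279663086), (74.42838287353516, 7.628237247467041), 3.9129385948181152)
```

View pics/w1.png

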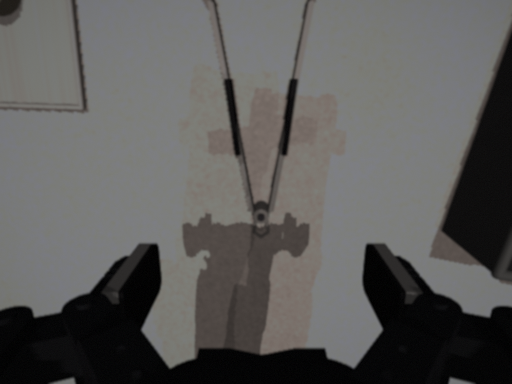

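Wrist view: black pads at (232,117) and (290,117), pivot at (260,213). This puts the grip point at about (466,25) with yaw 0.215, which matches the tool's yaw.

Emit:
move_arm([
  [0,0,0,0.039,0.007,0,0.085],
  [0,0,0,0,0,-0.045,0.085],
  [0,0,0,0,0,-0.045,0.085],
  [0,0,0,0,0,-0.045,0.085],
  [0,0,0,0,0,0,0.085],
])

```text
clock: 2.55
eef_pos: [462.0, 15.9, 88.8]
tool_rot: [-3.141, 0.012, 0.2]
force: [-0.5, 0.2, 1.0]
width: 84.8
gripper_force: 0.0
```

Run:
```python
from h import *
s=telemetry.read_state(); print(s["clock"],s["eef_pos"],s["tool_rot"],s["qpos"])
I,D=eyes.get_image("wrist"); cv2.imwrite("pics/w2.png",I)
P=cloud("wrist",D)
dark=(I.max(2)<60)&(P[...,2]>12)&(P[...,2]<38)&(abs(P[...,0]-467)<60)&(abs(P[...,1]-25)<45)
n,l,st,c=cv2.connectedComponentsWithStats(dark.astype(np.uint8))
for i in range(1,n):
    if st[i,4]>150:
        q=P[l==i]; r=cv2.minAreaRect(q[:,:2].astype(np.float32)); print(st[i],np.median(q,0),r)
```

```text
2.55 [462.00149115  15.92071963  88.83335705] [-3.14081747  0.01224711  0.20049306] [-0.07873801  0.61444892 -0.02435436  2.14213028  0.03748159  0.39766771
 -1.50368133]
[ 266  104   35  183 1948] [469.01255276   3.29511203  31.84646824] ((467.0592956542969, 2.077826499938965), (119.94041442871094, 8.299067497253418), 3.618274450302124)
[ 183  122   44  156 2121] [462.04368585  55.07611892  31.47009304] ((454.12176513671875, 53.340553283691406), (103.22781372070312, 8.168540954589844), 20.851499557495117)
```

Emit:
move_arm([
  [0,-0.7,0.7,0.004,0.012,0,0.085],
  [0,0,0,0,0,-0.03,0.085],
  [0,0,0,0,0,-0.02,0.085],
  [0,0,0,0,0,0,0.085],
])

```text
clock: 3.0
eef_pos: [471.3, 30.8, 44.9]
tool_rot: [3.139, -0.014, 0.216]
force: [-1.2, -0.5, 0.4]
width: 85.4
gripper_force: 0.0
```

Run:
```python
from h import *
s=telemetry.read_state(); print(s["clock"],s["eef_pos"],s["tool_rot"],s["force"])
I,D=eyes.get_image("wrist"); cv2.imwrite("pics/w3.png",I)
P=cloud("wrist",D)
dark=(I.max(2)<60)&(P[...,2]>12)&(P[...,2]<38)&(abs(P[...,0]-467)<60)&(abs(P[...,1]-28)<45)
n,l,st,c=cv2.connectedComponentsWithStats(dark.astype(np.uint8))
for i in range(1,n):
    if st[i,4]>150:
        q=P[l==i]; r=cv2.minAreaRect(q[:,:2].astype(np.float32)); print(st[i],np.median(q,0),r)
```

```text
3.0 [471.33526695  30.82666339  44.86773642] [ 3.13904628 -0.01440142  0.21642176] [-1.22112503 -0.45266552  0.38243752]
[ 286  133   51  216 3411] [470.356604     3.48043891  28.87806721] ((467.1715087890625, 1.7562942504882812), (120.04894256591797, 8.68743896484375), 3.5850939750671387)
[ 191  140   47  200 3242] [457.66681631  53.96720759  29.13509315] ((457.3479919433594, 55.07109451293945), (110.76423645019531, 8.668988227844238), 20.778850555419922)
```

View pics/w3.png

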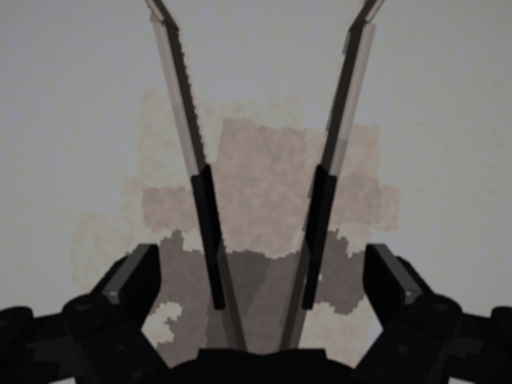

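Wrist view: pads at (207,240) and (316,240), centred between the fingers (midline about u=261).

Run:
```python
from h import *
for k in range(2):
    I,D=eyes.get_image("wrist"); s=telemetry.read_state(); print(s["clock"],s["eef_pos"],s["tool_rot"])
P=cloud("wrist",D)
pts=[P[v,u] for u,v in [(322,172),(310,302),(203,172),(219,302)]]
print(np.round(pts),np.mean(pts,0))
```

```text
3.1 [472.03093985  30.56127277  45.94564215] [ 3.13869804 -0.01616739  0.21601645]
3.15 [472.08798685  30.44070871  45.993722  ] [ 3.13864281 -0.01644346  0.2157882 ]
[[508.   8.  22.]
 [440.  -2.  30.]
 [495.  66.  21.]
 [429.  45.  30.]] [468.20469151  29.1017968   25.65259699]
```

Emit:
move_arm([
  [0,0.8,0,-0.003,-0.001,-0.025,0.085],
  [0,0,0,0,0,-0.012,0.085],
  [0,0,0,0,0,0,0.085],
  [0,0,0,0,0,0,0.085],
])

```text
clock: 3.55
eef_pos: [468.2, 28.6, 11.1]
tool_rot: [3.141, 0.002, 0.215]
force: [0.6, 0.1, -0.3]
width: 84.8
gripper_force: 0.0
```

Emit:
move_arm([
  [0,0,0,0,0,-0.01,0.07],
  [0,0,0,0,0,0,0.06],
  [0,0,0,0,0,0,0.05],
  [0,0,0,0,0,0,0.048],
  [0,0,0,0,0,0,0.048],
])

```text
clock: 4.05
eef_pos: [469.2, 29.1, 1.8]
tool_rot: [3.141, 0.0, 0.216]
force: [0.5, -0.6, 8.3]
width: 48.0
gripper_force: 7.8
```

Emit:
move_arm([
  [0,0,0,0,0,0.01,0.049],
  [0,0,0,0,0,0.02,0.049],
  [0,0,0,0,0,0.02,0.049],
  [0,0,0,0,0,0.01,0.049],
  [0,0,0,0,0,0,0.049],
])

```text
clock: 4.55
eef_pos: [468.0, 28.7, 61.4]
tool_rot: [3.141, 0.002, 0.215]
force: [0.4, 0.3, -0.8]
width: 49.1
gripper_force: 4.3
```

Run:
```python
from h import *
I,D=eyes.get_image("wrist");I,D=eyes.get_image("wrist"); s=telemetry.read_state(); print(s["clock"],s["eef_pos"],s["tool_rot"],s["force"],s["torque"],s["width"],s["gripper_force"])
cv2.imwrite("pics/w4.png",I)
Rt=R.from_euler('xyz',s["tool_rot"]).as_matrix()
P=cloud("wrist",D)
for n in ["left_tip","right_tip"]:
    for r in finder.pinpoint("wrist",n): p=w("wrist",r["location"]); print(n,np.round(p),np.round(Rt.T@(p-s["eef_pos"]),1),round(r["confidence"],2))
```

```text
4.65 [467.05641203  28.48651674  59.86334505] [3.14146058 0.00453873 0.21542365] [ 0.62252723 -0.19697417 -1.20956529] [-0.04613096  0.03662712  0.03077067] 48.783494760387555 4.2885268066311255
```

View pics/w4.png

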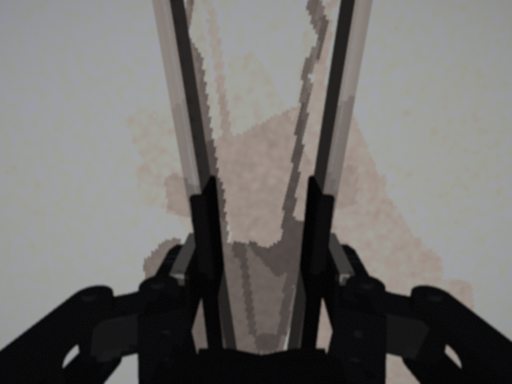

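Force is −1.2 N, so the tongs are lifted and held at about 49 mm. I'll go above the tablet.

Emit:
move_arm([
  [0,0,0,-0.013,0.025,0.01,0.049],
  [0,0,0,-0.013,0.04,0,0.049],
  [0,0,0,-0.013,0.04,0,0.049],
  [0,0,0,-0.013,0.04,0,0.049],
  [0,0,0,-0.011,0.04,0,0.049],
])

```text
clock: 5.25
eef_pos: [402.7, 214.8, 69.0]
tool_rot: [3.141, 0.007, 0.216]
force: [2.2, -0.1, -0.5]
width: 49.0
gripper_force: 4.3
```

Emit:
move_arm([
  [0,0,0,0,0.035,0,0.049],
  [0,0,0,0,0.025,0,0.049],
  [0,0,0,0,0,0,0.049],
])

```text
clock: 5.55
eef_pos: [403.4, 278.9, 69.2]
tool_rot: [-3.138, 0.003, 0.222]
force: [-0.5, -0.7, -1.6]
width: 48.8
gripper_force: 4.3
```

Run:
```python
from h import *
for c in ["wrist","top","side"]:
    I,D=eyes.get_image(c)
    if c=="wrist": s=telemetry.read_state(); print(s["clock"],s["eef_pos"],s["tool_rot"],s["force"],s["width"],s["gripper_force"])
    cv2.imwrite("pics/a_%s.png"%c,I); np.save("a_%s.npy"%c,D)
    for n in ["left_tip","right_tip","tablet","tongs"]:
        for r in finder.pinpoint(c,n): p=w(c,r["location"]); print(c,n,np.round(p),round(r["confidence"],2))
a=cv2.imread("pics/a_top.png")[150:280,110:240]; b=cv2.imread("pics/a_side.png")
cv2.imwrite("pics/a.png",np.hstack([cv2.resize(a,(400,400),interpolation=cv2.INTER_CUBIC),cv2.resize(b,(400,300)) if 0 else cv2.copyMakeBorder(cv2.resize(b,(400,300)),0,100,0,0,0)]))
```

```text
5.6 [403.3093359  275.55594957  68.99980541] [-3.14103618  0.00543581  0.21938657] [ 0.64324658 -1.96519433 -1.5063661 ] 49.259637646422085 4.289348646561848
top left_tip [514. 338.  84.] 0.6
top right_tip [532. 262.  82.] 0.54
top tablet [452. 529.  -6.] 0.72
top tablet [526. 302.  -2.] 0.57
top tablet [641. 132.  -1.] 0.53
top tablet [591. 542.  -5.] 0.44
top tongs [538. 340.  -2.] 0.64
side right_tip [533. 262.  83.] 0.64
side tablet [594. 539.  -0.] 0.74
side tablet [456. 523.   2.] 0.72
side tablet [648. 129.   1.] 0.57
side tablet [529. 301.   4.] 0.48
side tongs [402. 275.  70.] 0.59
side tongs [793.  67.  -1.] 0.25
side tongs [606. 409.   3.] 0.18
```

View pics/a.png

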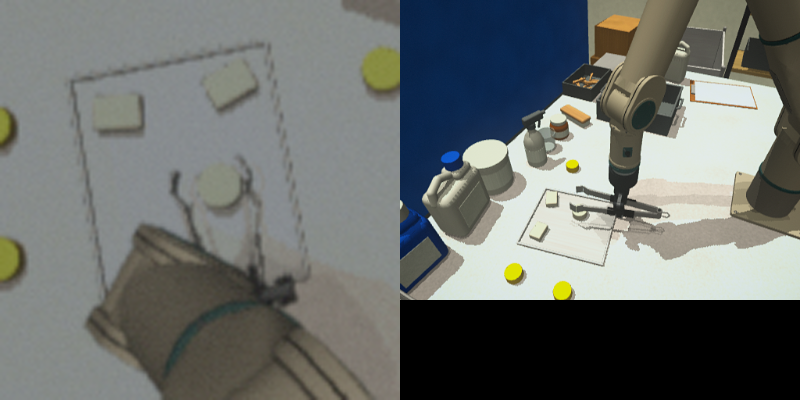

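The crop shows the tongs' tips at about (175,182) and (245,165), straddling the pale tablet at (218,185). The side view shows the tongs level. Next I'll measure the offset from depth.

Run:
```python
from h import *
for c in ["top","side"]:
    I=cv2.imread("pics/a_%s.png"%c); D=np.load("a_%s.npy"%c); P=cloud(c,D)
    ok=D>0
    near=ok&(abs(P[...,0]-525)<45)&(abs(P[...,1]-300)<60)
    t=near&(P[...,2]>18)&(P[...,2]<36)
    q=P[t]; q=q[np.hypot(q[:,0]-526,q[:,1]-301)<32]
    print(c,"tablet",len(q),np.round(np.median(q,0),1),np.round((q.min(0)+q.max(0))/2,1),(q.max(0)-q.min(0)))
    u=P[near&(P[...,2]>62)&(P[...,2]<115)]
    e=np.array([np.cos(.217),np.sin(.217)]); n=np.array([-e[1],e[0]])
    d=u[:,:2]-np.array([403.3,275.6]); a=d@e; l=d@n
    for sgn in (1,-1):
        m=(l*sgn>0)
        for lo in range(85,150,10):
            k=m&(a>=lo)&(a<lo+10)
            if k.sum(): print(sgn,lo,k.sum(),np.round(np.percentile(l[k],[5,50,95]),1),np.round(np.percentile(u[k,2],[5,95]),0))
    if c=="side":
        tt=np.array([526,301]);print((tt-[403.3,275.6])@e,(tt-[403.3,275.6])@n)
```

```text
top tablet 172 [525.4 299.4  26.3] [525.9 299.8  26.2] [44.7013281  44.65170904 15.27905157]
1 85 9 [23.8 25.2 28.6] [78. 99.]
1 95 10 [24.9 26.  28.5] [71. 97.]
1 105 7 [27.7 29.9 33.1] [74. 98.]
1 115 8 [31.4 33.6 35.6] [71. 97.]
1 125 11 [29.2 31.1 33.6] [76. 99.]
1 135 6 [26.8 27.9 28.8] [69. 96.]
-1 85 6 [-34.6 -32.5 -30.2] [87. 96.]
-1 95 8 [-36.4 -34.  -31.4] [90. 94.]
-1 105 9 [-39.9 -37.  -35.4] [71. 96.]
-1 115 8 [-42.7 -41.4 -40. ] [ 82. 100.]
-1 125 4 [-39.9 -38.9 -37.3] [66. 97.]
-1 135 3 [-37.5 -36.1 -35.3] [93. 98.]
side tablet 134 [518.8 313.7  27.6] [524.6 302.4  24.5] [43.73076567 43.42877082 12.35836415]
1 85 33 [26.  28.1 30.9] [74. 96.]
1 95 36 [27.4 29.4 31.7] [73. 98.]
1 105 44 [29.7 31.6 35. ] [72. 98.]
1 115 36 [33.6 36.7 38.9] [71. 98.]
1 125 34 [33.2 35.5 37.7] [72. 97.]
1 135 24 [29.  31.8 33. ] [72. 98.]
-1 85 34 [-33.5 -29.4 -27.8] [74. 95.]
-1 95 40 [-33.3 -30.6 -28.8] [71. 97.]
-1 105 27 [-36.3 -33.7 -31.4] [71. 98.]
-1 115 27 [-39.7 -37.9 -35.5] [71. 98.]
-1 125 44 [-38.  -36.  -33.1] [71. 98.]
-1 135 26 [-35.4 -33.2 -32. ] [71. 99.]
125.29105260378631 -1.6131142040319013
```

Emit:
move_arm([
  [0,0,0,0.0015,0.001,-0.015,0.049],
  [0,0,0,0,0,-0.015,0.049],
  [0,0,0,0,0,-0.01,0.049],
  [0,0,0,0,0,0,0.049],
  [0,0,0,0,0,0,0.049],
])

```text
clock: 6.8
eef_pos: [405.6, 274.7, 29.8]
tool_rot: [3.141, 0.005, 0.216]
force: [-0.1, -0.2, -1.4]
width: 48.7
gripper_force: 4.3
```

Emit:
move_arm([
  [0,0,0,0,0,-0.008,0.049],
  [0,0,0,0,0,-0.006,0.049],
  [0,0,0,0,0,0,0.049],
])

```text
clock: 7.1
eef_pos: [405.4, 274.3, 15.1]
tool_rot: [3.141, 0.005, 0.216]
force: [0.4, 0.7, -1.1]
width: 48.9
gripper_force: 4.3
```

Run:
```python
from h import *
s=telemetry.read_state(); print(s["clock"],s["eef_pos"],s["tool_rot"],s["force"],s["width"],s["gripper_force"])
a,_=eyes.get_image("top"); b,_=eyes.get_image("side")
cv2.imwrite("pics/b.png",np.hstack([cv2.resize(a[180:240,150:210],(400,400),interpolation=cv2.INTER_CUBIC),cv2.resize(b[220:320,190:290],(400,400),interpolation=cv2.INTER_CUBIC)]))
```

```text
7.1 [405.37670283 274.31405618  15.13185577] [3.14084568 0.00548879 0.21579449] [ 0.3540411   0.69077778 -1.12010855] 48.9427355789733 4.288934901851462
```

View pics/b.png

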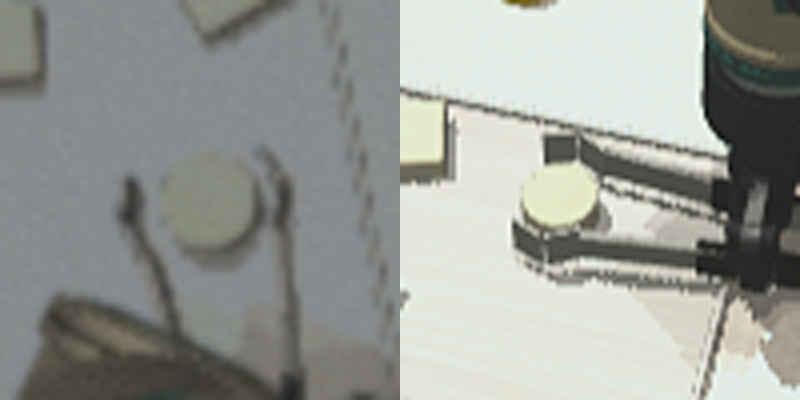

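The pale tablet at (210,200) sits between the scoops at (133,200) and (283,195). I'll squeeze.

Emit:
move_arm([
  [0,0,0,0,0,0,0.044],
  [0,0,0,0,0,0,0.04],
  [0,0,0,0,0,0,0.036],
  [0,0,0,0,0,0,0.03],
  [0,0,0,0,0,0,0.03],
])

```text
clock: 7.7
eef_pos: [405.8, 274.7, 15.9]
tool_rot: [3.142, 0.004, 0.216]
force: [0.3, 0.0, 0.3]
width: 35.2
gripper_force: 60.6
```

Emit:
move_arm([
  [0,0,0,0,0,0.01,0.03],
  [0,0,0,0,0,0.02,0.03],
  [0,0,0,0,0,0.03,0.03],
  [0,0,0,0,0,0.03,0.03],
  [0,0,0,0,0,0.03,0.03],
])

```text
clock: 8.2
eef_pos: [405.2, 274.3, 137.4]
tool_rot: [3.141, 0.005, 0.216]
force: [1.3, -0.1, -2.3]
width: 35.0
gripper_force: 60.3
```

Emit:
move_arm([
  [0,0,0,0,0,0.03,0.03],
  [0,0,0,0,0,0.02,0.03],
  [0,0,0,0,0,0.0,0.03],
])

```text
clock: 8.5
eef_pos: [406.9, 275.6, 188.7]
tool_rot: [-3.14, -0.001, 0.215]
force: [0.7, 1.7, -2.3]
width: 35.1
gripper_force: 60.3
```

Run:
```python
from h import *
s=telemetry.read_state(); print(s["clock"],s["eef_pos"],s["tool_rot"],s["force"],s["torque"],s["width"],s["gripper_force"])
a,D=eyes.get_image("top"); 
print([(np.round(w("top",r["location"])),round(r["confidence"],2)) for r in finder.pinpoint("top","tablet")],[np.round(w("top",r["location"])) for r in finder.pinpoint("top","basin")])
P=cloud("top",D); m=(D>0)&(P[...,2]>85)&(P[...,2]<112)&(P[...,1]<-100)&(P[...,1]>-560)&(P[...,0]>300)&(P[...,0]<780)
n,l,st,c=cv2.connectedComponentsWithStats(m.astype(np.uint8))
i=1+np.argmax(st[1:,4]); q=P[l==i]; print("basin rim",cv2.minAreaRect(q[:,:2].astype(np.float32)),np.median(q[:,2]))
b,_=eyes.get_image("side")
cv2.imwrite("pics/d.png",np.hstack([cv2.resize(a[150:270,120:240],(400,400),interpolation=cv2.INTER_CUBIC),cv2.resize(b[170:320,150:300],(400,400),interpolation=cv2.INTER_CUBIC)]))
```

```text
8.5 [406.87928559 275.58326223 188.68500455] [-3.13974720e+00 -6.83935090e-04  2.15487225e-01] [ 0.67728157  1.73302136 -2.25864164] [-0.00579965  0.11757795 -0.02456782] 35.07428682810876 60.316364765167236
[(array([590., 543.,  -3.]), 0.68), (array([453., 532.,  -6.]), 0.64), (array([527., 306., 173.]), 0.55), (array([644., 131.,   1.]), 0.52)] []
basin rim ((544.8553466796875, -326.13885498046875), (365.0300598144531, 268.1194152832031), 2.10589337348938) 97.4662809252693
```

View pics/d.png

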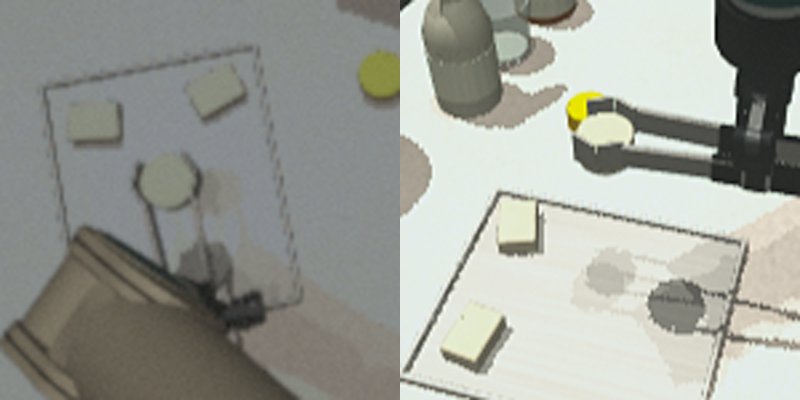

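The tablet is gripped between the scoops: top crop (168,182), side crop (603,130). It is lifted clear, and the blocks haven't moved. Now carrying it to the basin.

Emit:
move_arm([
  [0,0,0,0.005,-0.02,0,0.03],
  [0,0,0,0.01,-0.035,0,0.03],
  [0,0,0,0.015,-0.04,0,0.03],
  [0,0,0,0.015,-0.04,0,0.03],
  [0,0,0,0.015,-0.04,0,0.03],
])

```text
clock: 9.2
eef_pos: [465.1, 97.9, 184.5]
tool_rot: [3.142, 0.007, 0.217]
force: [0.9, 1.0, -2.0]
width: 35.1
gripper_force: 60.4
```

Emit:
move_arm([
  [0,0,0,0,-0.04,0,0.03],
  [0,0,0,0,-0.04,0,0.03],
  [0,0,0,0,-0.04,0,0.03],
  [0,0,0,0,-0.04,0,0.03],
  [0,0,0,0,-0.04,0,0.03],
])

```text
clock: 9.7
eef_pos: [464.6, -101.8, 184.5]
tool_rot: [-3.14, 0.007, 0.216]
force: [1.2, 0.9, -1.0]
width: 35.3
gripper_force: 60.4
```

Emit:
move_arm([
  [0,0,0,-0.005,-0.04,0,0.03],
  [0,0,0,-0.01,-0.04,0,0.03],
  [0,0,0,-0.01,-0.04,0,0.03],
  [0,0,0,-0.01,-0.04,0,0.03],
  [0,0,0,-0.005,-0.04,0,0.03],
])

```text
clock: 10.2
eef_pos: [423.5, -301.4, 184.2]
tool_rot: [-3.139, 0.008, 0.216]
force: [1.2, 0.4, -1.4]
width: 35.3
gripper_force: 60.4
```

Emit:
move_arm([
  [0,0,0,0,-0.035,0,0.03],
  [0,0,0,0,-0.015,0,0.03],
  [0,0,0,0,0,0,0.03],
])

```text
clock: 10.5
eef_pos: [424.5, -352.2, 184.2]
tool_rot: [-3.141, 0.006, 0.212]
force: [-0.4, -0.2, -3.0]
width: 35.0
gripper_force: 60.4
```

Emit:
move_arm([
  [0,0,0,0.001,0,-0.01,0.03],
  [0,0,0,0,0,-0.015,0.03],
  [0,0,0,0,0,0,0.03],
  [0,0,0,0,0,0,0.03],
  [0,0,0,0,0,0,0.03],
])

```text
clock: 11.0
eef_pos: [427.3, -349.5, 161.1]
tool_rot: [3.141, 0.004, 0.217]
force: [-0.9, 0.8, -1.8]
width: 35.2
gripper_force: 60.4
```

Run:
```python
from h import *
s=telemetry.read_state(); print(s["clock"],s["eef_pos"],s["force"],s["width"],s["gripper_force"])
a,D=eyes.get_image("top"); 
print([(np.round(w("top",r["location"])),round(r["confidence"],2)) for r in finder.pinpoint("top","tablet")],[np.round(w("top",r["location"])) for r in finder.pinpoint("top","basin")])
b,_=eyes.get_image("side")
print([(np.round(w("side",r["location"])),round(r["confidence"],2)) for r in finder.pinpoint("side","tablet")])
cv2.imwrite("pics/e.png",np.hstack([cv2.resize(a[130:270,320:460],(400,400),interpolation=cv2.INTER_CUBIC),cv2.copyMakeBorder(cv2.resize(b,(400,300)),0,100,0,0,0)]))
```

```text
11.0 [ 427.31048079 -349.46217325  161.1295786 ] [-0.90443     0.8088955  -1.76431742] 35.15881538963474 60.44782519340515
[(array([452., 530.,  -2.]), 0.72), (array([591., 545.,  -3.]), 0.7), (array([ 546., -319.,  143.]), 0.62), (array([642., 132.,  -4.]), 0.58)] [array([ 549., -322.,   -3.]), array([631., 294.,   1.]), array([794., -24.,  -1.])]
[(array([455., 522.,   4.]), 0.8), (array([590., 542.,  -1.]), 0.69), (array([ 548., -323.,  146.]), 0.59), (array([648., 132.,   1.]), 0.47)]
```

View pics/e.png

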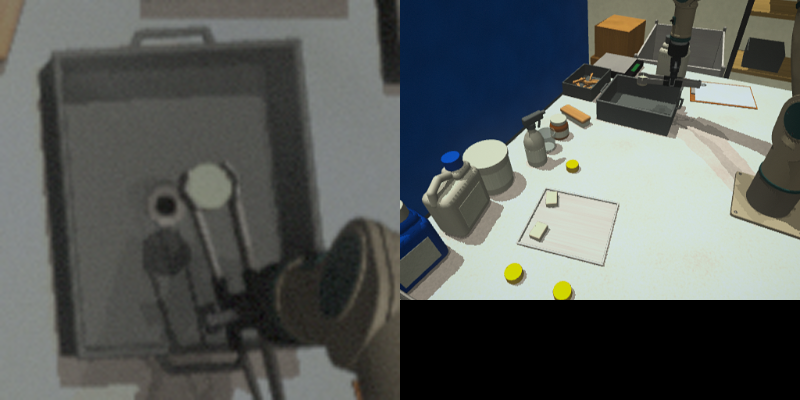

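The tablet, top crop (207,187), hangs over the middle of the basin. It is at (547,−321) against the basin centre of (549,−323), and about 43 mm above the rim.

```bash
python3 -c "
from cell import ctrl; print(ctrl.finish_job())"
```

```text
the job is handed in; nothing more can be done
None
```

The job is handed in: the tablet is gripped in the squeezed tongs, about 2 mm off the basin's middle by camera estimate and roughly 43 mm above the rim, and only the tongs touched the tablet.

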